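# Roll a sample bottle under a press pad to fix its label

## Task

Pick up the press pad by its orange handle, lay its flat rubber face on the lying bottle and, pressing gently, roll the bottle over the grey mat for at least one whole turn, over the low yellow bead and right up against the stop rail, so that its wrap-around label is pressed on all round. The bottle must stay down on the mat: do not lift it or touch it with the gripper. Then set the pad back flat and square in the middle of its blue parking mat and let go, leaving the bottle lying against and along the rail and the other things undisturbed.

Things in the scene. Friction and masses are not known exactly. Their poses are not given: they have to be found in the camera images.
- pad_grip (a point): Centre of the press pad's orange handle, to be grasped: a block 70 mm along x, 20 mm thick along y, 50 mm high, upright on an aluminium plate (66 x 130 mm). This point is 25 mm above that plate and 60 mm above the pad's rubber face, whose middle is straight below. z points up, away from the face. Whole pad 0.3 kg.
- pad_plate (a joint): How far the sprung pressing plate is pushed up towards the handle, in m: 0 hanging free, 0.012 fully pressed in. It starts to give at about 3.4 N and adds 0.3 N for each mm.
- pad_face (a point): Middle of the pad's black rubber face, the flat underside of its sprung pressing plate (80 mm along x, 190 mm along y, 12 mm thick). Same axes as pad_grip; it moves up with the plate.
- bottle_center (a point): Middle of the bottle's round body, on its axis. Body 32 mm in diameter, 85 mm long along x; a thinner green cap reaches +70 mm in x and touches nothing. White label; its red stripe marks z and faces up at the start. 0.08 kg. It lies on the grey mat about parallel to the rail, 112 to 142 mm of rolling away from it (one turn: 100 mm).
- lane: Fixed grey rolling mat, 4 mm thick, 170 mm along x, 260 mm along y (y = -140 to +120 mm); origin at table height. The bottle rolls along +y, towards the rail, which runs along x. A yellow bead 1.5 mm high runs along x at y = +57.5 mm; past it, touching the rail, the bottle's axis is at y = +74 mm, 20 mm above the table.
- rail_face (a point): Middle of the aluminium stop rail's face towards the bottle: at y = +90 mm of lane, 20 mm above the table, same axes as lane. The rail is 170 mm long along x, its top 22 mm above the table.
- dock: The pad's fixed blue parking mat, 130 mm along its x, 240 mm along its y, 4 mm thick; origin at table height at its centre. At the start the pad stands on it, its y nearly along the mat's y.
- rack: White tube rack, 130 x 60 mm, with capped tubes reaching 84 mm high; origin under its centre. A bystander.
- jar: White jar, 56 mm in diameter, 75 mm high; origin under its centre. A bystander.
- timer: White timer lying flat, 50 x 70 mm, 22 mm high; origin under its centre. A bystander.
Not all that is in view belongs to the job. Leave any red or turquoise look-alike of the part that bears pad_grip alone. Of the things that look like the part that bears bottle_center, take the one that is farthest from the robot's base at the start.

How it is judged:
On the way, in this order (a step that is already met when the one before it is completed fails the run):
1. under the flat pad, pressed, the bottle has rolled half a turn: its stripe faces down (angle between bottle_center's own z axis and vertical above 2.7 rad and contact force between pad and bottle above 0.8 N and height (world z) of pad_face above 0.03 m and angle between pad_face's own z axis and vertical below 0.2 rad).
2. still under the flat pad, pressed, it has rolled on towards the rail and completed the turn: its stripe has come up again (angle between bottle_center's own z axis and vertical below 0.5 rad and y of bottle_center in the frame of lane above 0.015 m and contact force between pad and bottle above 0.8 N and height (world z) of pad_face above 0.03 m and angle between pad_face's own z axis and vertical below 0.2 rad).
3. the bottle lies against the rail (y of bottle_center in the frame of lane above 0.069 m and angle between the x axis of bottle_center and the x axis of lane, either way round below 0.07 rad), for 0.1 s.
At the end, for the whole second after the job is handed in: The bottle lies at rest on the mat between bead and rail, within 5 mm of touching the rail, parallel to it within 0.07 rad and within 45 mm of its middle; the pad stands face down at rest on the blue mat, within 30 mm of its centre along each side and square to it within 0.2 rad (all of step 3 and y of bottle_center in the frame of lane below 0.078 m and x of bottle_center in the frame of lane between -0.045 and 0.045 m and height (world z) of bottle_center below 0.024 m and linear speed of each of bottle, pad below 0.01 m/s and x of pad_grip in the frame of dock between -0.03 and 0.03 m and y of pad_grip in the frame of dock between -0.03 and 0.03 m and angle between the y axis of pad_grip and the y axis of dock, either way round below 0.2 rad and angle between pad_grip's own z axis and vertical below 0.08 rad and height (world z) of pad_face below 0.012 m).
It fails at once if the bottle is lifted off the mat (height (world z) of bottle_center above 0.034 m).
It fails at once if the gripper touches the bottle (contact force between the fingers and bottle above 0.5 N).
It fails at once if the bottle is pressed hard (over 30 N) (contact force between pad and bottle above 30 N).
It fails at once if the rack, jar or timer is moved by more than 20 mm (distance of any of rack, jar, timer from where it was at the start of the episode above 0.02 m).
It fails at once if the rack or jar is tipped over (angle between any of rack, jar's own z axis and vertical above 0.4 rad).
It also fails if it takes over 54 s, if anything falls off the work surface, if the arm or the gripper's body presses on something with over 40 N, if the wrist force passes 120 N, or if a joint passes its speed limit or range.

## Robot

A 7-joint arm with a two-finger parallel gripper is mounted at the origin on the work surface. World frame = base frame: x ahead of the robot, y to its left, z up, the work surface at z = 0. Lengths are in m, angles in rad, forces in N, time in s.
With the tool pointing down it reaches from about 0.425 to 0.875 m from the base axis. Payload 4.7 kg.
Tool frame: the origin (TCP) lies on the mounting face of the last link; the fingertips stand 182 mm ahead of it and the grasp point (between the pads) lies 164 mm ahead of it; x points along the fingers, y is the direction in which the jaws open and shut, and the axes are right-handed (so a half turn about x gives the same grasp; the last joint's range is limited). The gripper opens to 87 mm and grips with 3 to 60 N. Pads are 19 mm wide; open, the fingers measure 117 mm over their backs; the gripper's body (75 mm by 190 mm) begins 51 mm behind the grasp point.
Start: joints at [1.233, 0.321, -0.07, 1.45, 0.023, 1.371, -0.057], TCP at [0.224, -0.61, 0.405] pointing down, gripper open.
Joint ranges: [-2.86, 2.86], [-0.3, 2.09], [-1.38, 1.24], [0.06, 2.45], [-1.56, 4.7], [0.09, 2.05], [-2.69, 2.69]. Speed limits (rad/s): [2.57, 2.57, 3.14, 3.14, 3.14, 3.14, 3.14].

## Interface

Orientations are given as a rotation vector (axis times angle).
In Python, from bench import monitor, get_image, ctrl gives the robot as it stands.
- The arm moves only by the shell command python3 -m creep 'ROWS' [FORCE]. ROWS is JSON, a list of rows, each a list of 7 numbers: the shift along the tool's x, y, z in mm, then the turn, a rotation vector about the tool's x, y, z in rad, then the finger opening in mm, from 0 to 87. A call has 1 to 5 rows; each row shifts and turns the commanded pose from where the row before left it, along the tool's axes as they then stand; what a row does not reach is not made up. A row lasts 1/10 s, in which the tool goes at most 50 mm and 8.59 degrees, less where a joint would pass 70% of its speed; a pose out of reach is approached as far as the arm can. A call is refused whole if a number of a shift passes 50 or a number of a turn 0.15, either way. A call with a gripper value outside its range is refused whole. The fingers move at their own pace and stop on an object; FORCE is the grip in N (left out, the last holds). Time passes only in rows, so rows that do not move let the fingers close. It gives the time, the measured TCP pose, the force and the opening at its end, in the units of the state.
- monitor.get_state(): the state, without advancing time (a new reading comes with each control period).
- get_image(name): name is "scene" or "top"; returns a dict with "img" (480x640x3 uint8, red, green, blue), "mtx" (3x3 intrinsics, pixels), "view" (4x4, takes a point from world to camera coordinates). Camera axes: x right, y up, looking along -z (the intrinsics and any distortion apply to the point x, -y, -z); pixel columns grow to the right and rows downward; lengths in m; the calibration is good to about 2 mm. A picture is of the moment at which its call begins. There is no depth.
- ctrl.close_job(): hands the job in, once; it reports no verdict.
The state is a dict: "time": time; "joint_positions": joint angles; "qd": joint speeds; "joint_torque": joint torques, N m; "position": TCP position; "tool_rot": TCP orientation; "ft_force": force on the tool from outside, world axes, zero at the start; "torque": the same for the moment, N m; "grip_width": opening from 0.0 (shut) to 1.0 (fully open).
Only numpy, scipy, OpenCV 4.12 (cv2) and the standard library are available. Lean on these libraries where they do the work, as an engineer would, in place of code of your own. Each camera call takes 0.05 s, during which the arm holds its last target.

## Working session

There is one attempt and no reset: what is moved stays moved. The work goes in short steps, Python scripts to look and compute and a shell command to move; the robot and the scene stay as the last step left them, time stands still between calls to the robot, and variables do not carry over. Pictures are saved under pics/ and viewed, and the job is handed in when it is done.

```bash
ls; mkdir -p pics; python3 - <<'E'
from bench import monitor,get_image
import cv2,numpy as np
s=monitor.get_state();print(s)
for n in("scene","top"):
    d=get_image(n);cv2.imwrite(f"pics/{n}0.png",d["img"][:,:,::-1]);print(n,d["mtx"],d["view"],d.keys())
E
```

```text
pics
{'time': 0.0, 'joint_positions': array([ 1.23305566,  0.32180928, -0.07007932,  1.45163922,  0.02258818,
        1.37076038, -0.05691328]), 'qd': array([-6.80771979e-04,  2.46741273e-04,  1.53969851e-04, -2.50943598e-03,
       -6.82146317e-04, -5.43181168e-04, -4.40799049e-05]), 'joint_torque': array([-3.61331022e-04, -4.91300154e+01, -4.03989851e-01, -3.12530780e+01,
       -6.38876553e-02,  4.38667636e-02,  1.96460746e-04]), 'position': array([ 0.2239106 , -0.61001258,  0.40368801]), 'tool_rot': array([ 2.03031353,  0.36282785, -2.03114569]), 'ft_force': array([0.68837354, 0.64026431, 0.28583445]), 'torque': array([-0.02742637, -0.02178492,  0.03203604]), 'grip_width': 1.0003962012425225}
scene [[450.72528919   0.         325.58741517]
 [  0.         450.72528919 238.63060287]
 [  0.           0.           1.        ]] [[-0.52129358  0.85323078 -0.01581907  0.17413425]
 [-0.71748019 -0.42816792  0.54944918  0.36781558]
 [ 0.46203373  0.2977742   0.83537737 -1.59653031]
 [ 0.          0.          0.          1.        ]] dict_keys(['img', 'mtx', 'view'])
top [[456.06053422   0.         320.83515052]
 [  0.         456.06053422 236.38164501]
 [  0.           0.           1.        ]] [[-1.00274823e-02 -9.99948433e-01 -1.60664885e-03  1.05743840e-01]
 [ 9.82952679e-01 -1.01520098e-02  1.83578233e-01 -4.83134131e-01]
 [-1.83585077e-01  2.61567692e-04  9.83003790e-01 -1.16159748e+00]
 [ 0.00000000e+00  0.00000000e+00  0.00000000e+00  1.00000000e+00]] dict_keys(['img', 'mtx', 'view'])
```

View pics/top0.png

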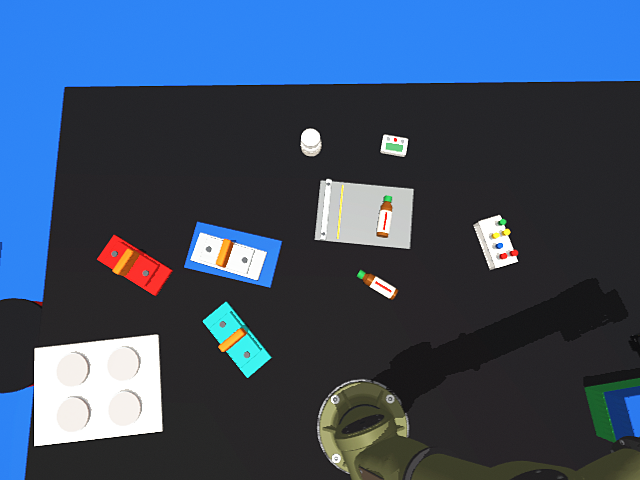

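View pics/scene0.png

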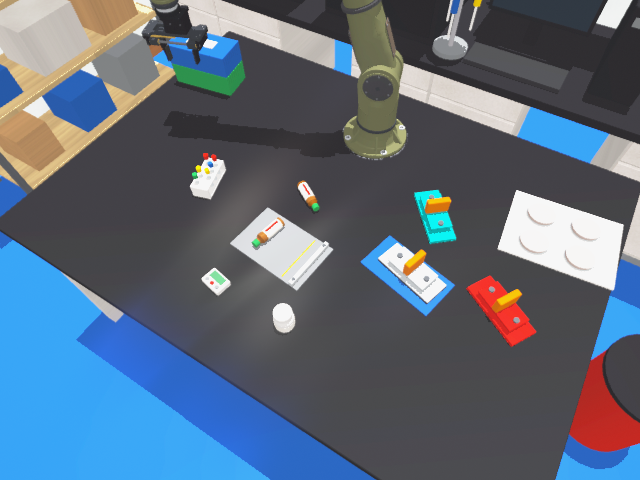

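The top view shows these candidates:
- **Pads:** white at (233,254) on the blue mat, red at (134,264), turquoise at (237,340). The white one on the dock is the one meant.
- **Bottles:** (385,216) on the grey mat and (378,284) near the base. The one on the mat is farther from the base at (362,420), so it is the target.

I'll confirm both in an enlarged crop.

```bash
cat > h.py <<'E'
import numpy as np,cv2
from bench import monitor,get_image
def cam(n):
    d=get_image(n);return d
def proj(d,P):
    P=np.atleast_2d(P);c=P@d["view"][:3,:3].T+d["view"][:3,3]
    c=c*[1,-1,-1];u=c@d["mtx"].T;return u[:,:2]/u[:,2:]
def unproj(d,px,z):
    px=np.atleast_2d(px).astype(float);R=d["view"][:3,:3];t=d["view"][:3,3]
    r=np.c_[px,np.ones(len(px))]@np.linalg.inv(d["mtx"]).T*[1,-1,-1]
    r=r@R;o=-R.T@t;return o+r*((z-o[2])/r[:,2])[:,None]
def crop(d,x0,y0,x1,y1,f,name):
    cv2.imwrite(name,cv2.resize(d["img"][y0:y1,x0:x1,::-1],None,fx=f,fy=f,interpolation=cv2.INTER_CUBIC))
E
python3 - <<'E'
from h import *
d=cam("top");crop(d,180,170,440,300,3,"pics/c1.png")
e=cam("scene");crop(e,220,190,460,320,3,"pics/c2.png")
import pickle;pickle.dump((d,e),open("d0.pkl","wb"))
E
```

```text
(no output)
```

View pics/c1.png

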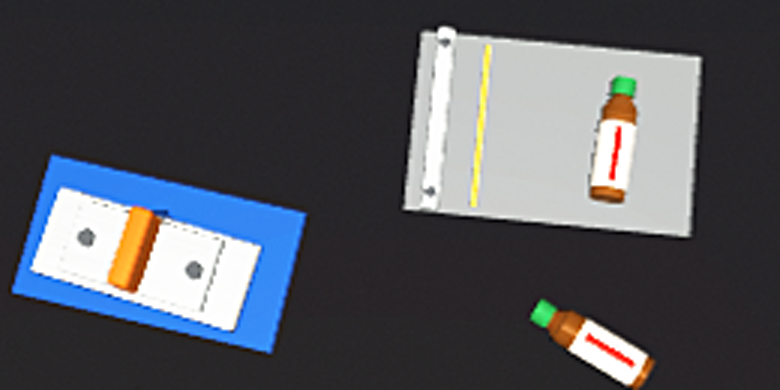

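View pics/c2.png

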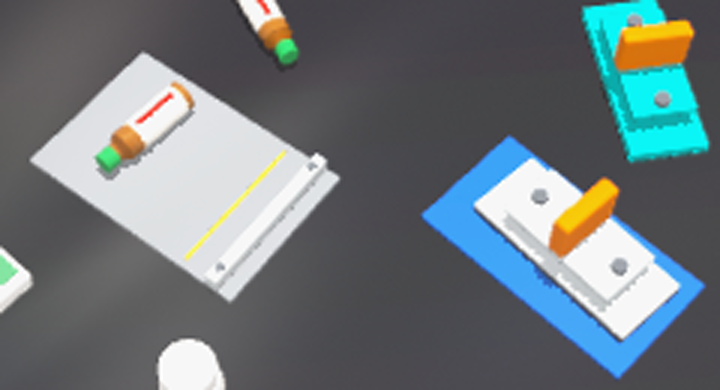

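The crops confirm both: the white pad with the orange handle stands on the blue mat, and the upper bottle lies on the grey mat, cap pointing up in the image. Next I'll measure the poses.

```bash
cat > meas.py <<'E'
from h import *
def rect(d,mask,z):
    n,l,s,c=cv2.connectedComponentsWithStats(mask.astype(np.uint8))
    k=1+np.argmax(s[1:,4]);m=(l==k).astype(np.uint8)
    cs=cv2.findContours(m,0,cv2.CHAIN_APPROX_NONE)[0];c=max(cs,key=len)[:,0,:]
    h=cv2.convexHull(c)[:,0,:]
    P=unproj(d,h,z)[:,:2]
    r=cv2.minAreaRect((P*1000).astype(np.float32));return np.round(r[0],1),np.round(r[1],1),round(r[2],2),s[k,4],np.round(P.mean(0),3)
def win(m,x0,y0,x1,y1):
    o=np.zeros_like(m);o[y0:y1,x0:x1]=m[y0:y1,x0:x1];return o
E
python3 - <<'E'
from meas import *
import pickle
d,e=pickle.load(open("d0.pkl","rb"))
W={"top":dict(dock=(180,215,290,295),lane=(310,172,420,255),bot=(370,190,400,242)),"scene":dict(dock=(355,230,460,320),lane=(225,200,340,295),bot=(245,212,290,255))}
for n,x in(("top",d),("scene",e)):
    hsv=cv2.cvtColor(x["img"],cv2.COLOR_RGB2HSV);H,S,V=[hsv[...,i].astype(int) for i in range(3)]
    w=W[n]
    print(n)
    print(" dock",rect(x,win((H>95)&(H<125)&(S>120)&(V>120),*w["dock"]),.004))
    print(" lane",rect(x,win((V>110),*w["lane"]),.004))
    print(" bottle stripe",rect(x,win(((H<6)|(H>174))&(S>150)&(V>130),*w["bot"]),.036))
    print(" cap",rect(x,win((H>50)&(H<75)&(S>100),*w["bot"]),.02))
    print(" label",rect(x,win((V>205)&(S<60),*w["bot"]),.03))
    print(" bead",rect(x,win((H>22)&(H<35)&(S>80)&(V>150),*w["lane"]),.0055))
    print(" orange top",rect(x,win((H>5)&(H<25)&(S>150)&(V>150),*w["dock"]),.064))
    print(" padwhite",rect(x,win((V>190)&(S<50),*w["dock"]),.016))
E
```

```text
top
 dock (array([446.4, 340.4]), array([242.4, 131.2]), 76.34, np.int32(2122), array([0.456, 0.335]))
 lane (array([556.8, -19.7]), array([261.6, 175.3]), 83.79, np.int32(5690), array([ 0.565, -0.025]))
 bottle stripe (array([527.3, -71.2]), array([ 4.3, 47.6]), 79.46, np.int32(30), array([ 0.524, -0.07 ]))
 cap (array([594. , -83.4]), array([20.3, 15.1]), 77.67, np.int32(41), array([ 0.593, -0.085]))
 label (array([536.9, -65.2]), array([ 62.1, 132.2]), 86.06, np.int32(430), array([ 0.545, -0.071]))
 bead (array([561.8,  48.1]), array([  5. , 151.4]), 83.63, np.int32(96), array([0.569, 0.047]))
 orange top (array([440.6, 350.4]), array([28.2, 71.3]), 73.31, np.int32(244), array([0.442, 0.349]))
 padwhite (array([439.2, 350.7]), array([190.7,  79.2]), 72.67, np.int32(1681), array([0.441, 0.352]))
scene
 dock (array([449.3, 340. ]), array([242.2, 134.1]), 76.41, np.int32(1629), array([0.439, 0.322]))
 lane (array([554.4, -19.2]), array([263.9, 182.6]), 83.99, np.int32(4402), array([ 0.565, -0.013]))
 bottle stripe (array([528.3, -70.4]), array([ 3.2, 42.6]), 80.01, np.int32(16), array([ 0.527, -0.07 ]))
 cap (array([593.8, -82.9]), array([22.9, 17.3]), 73.88, np.int32(41), array([ 0.594, -0.081]))
 label (array([552.9, -69.9]), array([155.2, 131.4]), 33.98, np.int32(1416), array([ 0.535, -0.073]))
 bead (array([565.1,  48.1]), array([  3.9, 150.9]), 83.93, np.int32(59), array([0.568, 0.048]))
 orange top (array([440.5, 352. ]), array([29.7, 93.1]), 77.33, np.int32(273), array([0.44 , 0.353]))
 padwhite (array([440.8, 351.6]), array([189.7,  86.3]), 72.73, np.int32(1486), array([0.435, 0.346]))
```

```bash
cat >> h.py <<'E'
from scipy.spatial.transform import Rotation as Ro
def st():
    s=monitor.get_state();R=Ro.from_rotvec(s["tool_rot"]).as_matrix();p=np.array(s["position"])
    g=p+R[:,0]*.164
    return s,R,p,g
def rep():
    s,R,p,g=st();print("t",round(s["time"],2),"grasp",np.round(g*1e3,1),"tilt",np.round(np.degrees(np.arccos(-R[2,0])),2),"yaw tool y",round(np.degrees(np.arctan2(R[1,1],R[0,1])),2),"F",np.round(s["ft_force"],1),"T",np.round(s["torque"],2),"w",round(s["grip_width"]*87,1),"q",np.round(s["joint_positions"],2));return s,R,p,g
def delta(tgt):
    s,R,p,g=st();print("tool-axes shift mm to",tgt,np.round((np.array(tgt)-g)@R*1e3,1))
E
python3 - <<'E'
from h import *
s,R,p,g=rep();print(np.round(R,3))
delta([.62,-.15,.2]);delta([.4405,.351,.2])
E
```

```text
t 0.2 grasp [ 223.9 -609.9  240.1] tilt 0.07 yaw tool y -69.84 F [ 0.8 -0.1 -0.1] T [-0.01  0.01 -0.03] w 86.7 q [ 1.23  0.32 -0.07  1.45  0.02  1.37 -0.06]
[[-0.     0.345 -0.939]
 [ 0.001 -0.939 -0.345]
 [-1.    -0.001  0.   ]]
tool-axes shift mm to [0.62, -0.15, 0.2] [  40.4 -295.1 -530.4]
tool-axes shift mm to [0.4405, 0.351, 0.2] [  41.  -827.3 -534.5]
```

```bash
R='[0,-3,-48,-0.075,0,0,50]'
python3 -m creep '[[0,-3,-48,-0.075,0,0,50],[0,-3,-48,-0.075,0,0,50],[0,-3,-48,-0.075,0,0,50],[0,-3,-48,-0.075,0,0,50],[0,-3,-48,-0.075,0,0,50]]' 40
python3 -m creep '[[0,-3,-48,-0.075,0,0,50],[0,-3,-48,-0.075,0,0,50],[0,-3,-48,-0.075,0,0,50],[0,-3,-48,-0.075,0,0,50],[0,-3,-48,-0.075,0,0,50]]' 
python3 -c "from h import *;rep();delta([.4405,.351,.2])"
```

```text
time: 0.7
position: [0.4275, -0.4811, 0.4044]
tool_rot: [1.796, 0.686, -1.796]
ft_force: [0.6, 0.0, 0.3]
grip_width: 0.638
time: 1.2
position: [0.5681, -0.2877, 0.4044]
tool_rot: [1.544, 0.952, -1.544]
ft_force: [1.2, -0.8, 0.9]
grip_width: 0.579
t 1.2 grasp [ 568.1 -287.7  240.4] tilt 0.0 yaw tool y -26.7 F [ 1.2 -0.8  0.9] T [-0.01 -0.08 -0.04] w 50.3 q [ 0.75  0.32 -0.4   1.48  0.13  1.37 -0.13]
tool-axes shift mm to [0.4405, 0.351, 0.2] [  40.5 -401.  -513.3]
```

```bash
python3 - <<'E'
from h import *
s,R,p,g=st()
# commanded pose path: rotate -0.125/row for 14 rows, straight world line to target
n=14;step=(np.array([.4405,.351,.21])-g)*1e3/n
for i in range(n):
    print(np.round(step@R,0)); R=R@Ro.from_rotvec([-.124,0,0]).as_matrix()
E
```

```text
[  2. -29. -37.]
[  2. -24. -40.]
[  2. -19. -43.]
[  2. -13. -45.]
[  2.  -8. -46.]
[  2.  -2. -46.]
[  2.   4. -46.]
[  2.   9. -46.]
[  2.  15. -44.]
[  2.  20. -42.]
[  2.  25. -39.]
[  2.  30. -36.]
[  2.  34. -32.]
[  2.  38. -27.]
```

```bash

python3 -m creep '[[2,-29,-37,-0.124,0,0,50],[2,-24,-40,-0.124,0,0,50],[2,-19,-43,-0.124,0,0,50],[2,-13,-45,-0.124,0,0,50],[2,-8,-46,-0.124,0,0,50]]' 
python3 -m creep '[[2,-2,-46,-0.124,0,0,50],[2,4,-46,-0.124,0,0,50],[2,9,-46,-0.124,0,0,50],[2,15,-44,-0.124,0,0,50],[2,20,-42,-0.124,0,0,50]]' 
python3 -m creep '[[2,25,-39,-0.124,0,0,50],[2,30,-36,-0.124,0,0,50],[2,34,-32,-0.124,0,0,50],[2,38,-27,-0.124,0,0,50],[0,0,0,0,0,0,50]]' 
python3 -c "from h import *;rep();delta([.4405,.351,.066])"
```

```text
time: 1.7
position: [0.5213, -0.0577, 0.3946]
tool_rot: [1.093, 1.279, -1.094]
ft_force: [1.0, 0.0, 0.7]
grip_width: 0.576
time: 2.2
position: [0.4758, 0.1697, 0.3848]
tool_rot: [0.621, 1.479, -0.622]
ft_force: [-0.1, -1.4, -0.8]
grip_width: 0.572
time: 2.7
position: [0.4358, 0.3573, 0.3767]
tool_rot: [0.232, 1.563, -0.224]
ft_force: [-0.5, -0.2, -0.1]
grip_width: 0.571
t 2.7 grasp [435.3 358.2 212.7] tilt 0.35 yaw tool y 73.35 F [-0.5 -0.2 -0.1] T [ 0.11 -0.14  0.06] w 49.7 q [ 0.12  0.28 -1.    1.68  0.24  1.31  0.36]
tool-axes shift mm to [0.4405, 0.351, 0.066] [146.6  -6.    7.7]
```

```bash

python3 -m creep '[[0,0,0,0,0,0,50],[0,0,0,0,0,0,50]]' >/dev/null
python3 -c "
from h import *;rep();delta([.4405,.351,.066])
d=cam('top');crop(d,140,180,340,330,4,'pics/c3.png');e=cam('scene');crop(e,330,140,490,300,4,'pics/c4.png')"
```

```text
t 2.9 grasp [440.4 349.5 212.4] tilt 0.08 yaw tool y 72.47 F [ 0.   0.2 -0.4] T [ 0.03 -0.17  0.01] w 49.8 q [ 0.13  0.28 -0.99  1.69  0.24  1.31  0.36]
tool-axes shift mm to [0.4405, 0.351, 0.066] [146.4   1.6  -0.4]
```

View pics/c3.png

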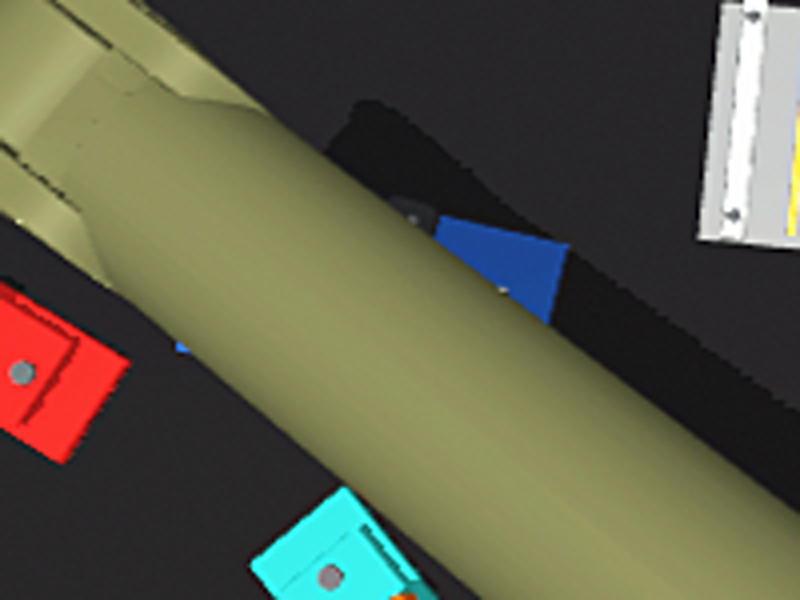

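View pics/c4.png

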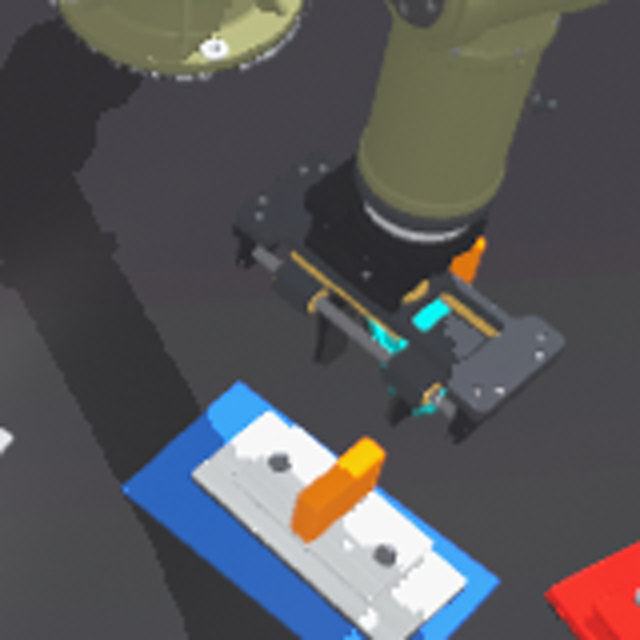

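The top view is blocked by the arm. The scene view shows the jaws above the handle and square to it, so I'll descend.

```bash

python3 -m creep '[[36,1,0,0,0,0,50],[36,0,0,0,0,0,50],[28,0,0,0,0,0,50],[16,0,0,0,0,0,50],[0,0,0,0,0,0,50]]' 
python3 -c "
from h import *;rep();delta([.4405,.351,.066])
e=cam('scene');crop(e,330,140,490,300,4,'pics/c5.png')"
```

```text
time: 3.5
position: [0.4401, 0.3502, 0.2589]
tool_rot: [0.238, 1.56, -0.242]
ft_force: [0.5, -0.4, -0.3]
grip_width: 0.574
t 3.5 grasp [439.7 349.8  94.9] tilt 0.22 yaw tool y 72.49 F [ 0.5 -0.4 -0.3] T [ 0.12 -0.15 -0.02] w 49.9 q [ 0.06  0.41 -0.93  1.81  0.36  1.11  0.27]
tool-axes shift mm to [0.4405, 0.351, 0.066] [28.8  1.5  0.5]
```

View pics/c5.png

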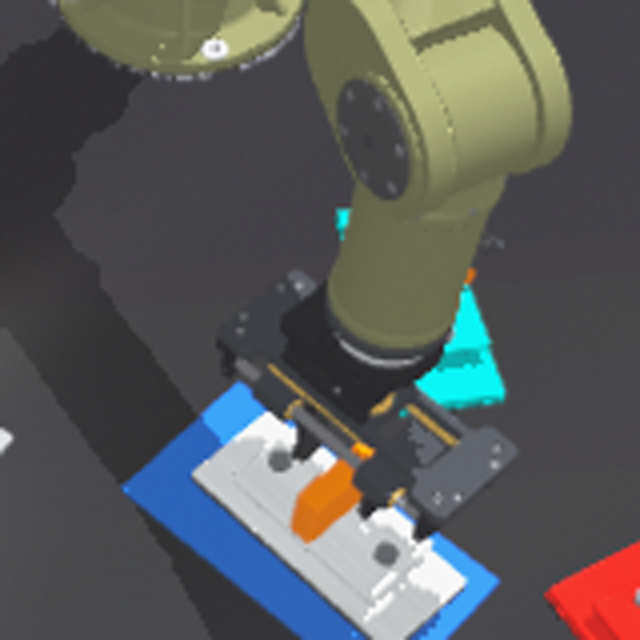

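```bash

python3 -m creep '[[15,1,0,0,0,0,50],[13,1,0,0,0,0,50],[0,0,0,0,0,0,50],[0,0,0,0,0,0,50]]' 
python3 -c "
from h import *;rep()"
python3 -m creep '[[0,0,0,0,0,0,10],[0,0,0,0,0,0,10],[0,0,0,0,0,0,10],[0,0,0,0,0,0,10],[0,0,0,0,0,0,10]]' 40
python3 -c "
from h import *;rep()
e=cam('scene');crop(e,330,140,490,300,4,'pics/c6.png')"
```

```text
time: 3.95
position: [0.4406, 0.3538, 0.2325]
tool_rot: [0.238, 1.558, -0.239]
ft_force: [-0.2, 0.4, -0.4]
grip_width: 0.577
t 3.95 grasp [440.5 353.8  68.5] tilt 0.03 yaw tool y 72.61 F [-0.2  0.4 -0.4] T [ 0.11 -0.14  0.03] w 50.2 q [ 0.03  0.44 -0.91  1.83  0.4   1.06  0.24]
time: 4.45
position: [0.4407, 0.3533, 0.2326]
tool_rot: [0.238, 1.558, -0.24]
ft_force: [-0.0, -1.3, 0.1]
grip_width: 0.228
t 4.45 grasp [440.6 353.1  68.6] tilt 0.08 yaw tool y 72.58 F [-0.  -1.3  0.1] T [-0.3   0.01  0.01] w 19.8 q [ 0.04  0.44 -0.91  1.83  0.4   1.06  0.24]
```

View pics/c6.png

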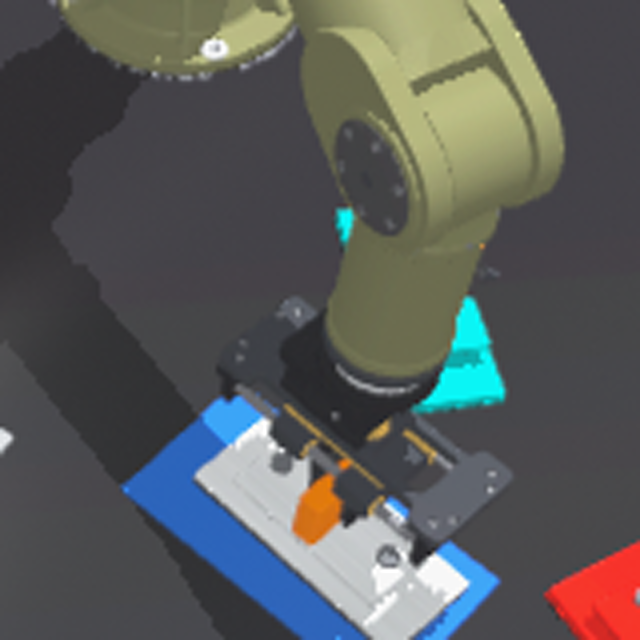

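```bash

python3 -m creep '[[-10,0,0,0,0,0,10],[-25,0,0,0,0,0,10],[-30,0,0,0,0,0,10],[0,0,0,0,0,0,10]]' 
python3 -c "
from h import *;rep()
e=cam('scene');crop(e,330,140,490,300,4,'pics/c7.png')"
```

```text
time: 4.9
position: [0.4414, 0.3555, 0.3019]
tool_rot: [0.242, 1.552, -0.234]
ft_force: [1.1, -0.1, -4.0]
grip_width: 0.227
t 4.9 grasp [442.4 356.2 137.9] tilt 0.42 yaw tool y 72.62 F [ 1.1 -0.1 -4. ] T [ 0.23 -0.17 -0.06] w 19.7 q [ 0.08  0.36 -0.96  1.77  0.32  1.17  0.3 ]
```

View pics/c7.png

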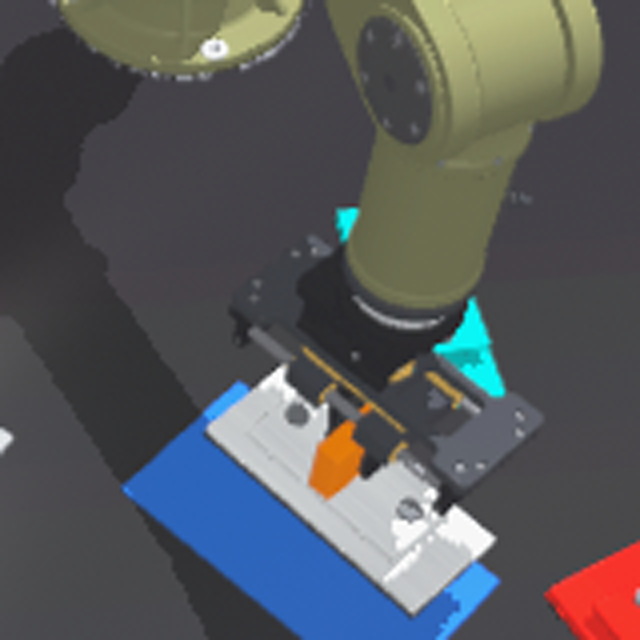

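```bash
python3 - <<'E'
from meas import *
import pickle
d,e=pickle.load(open("d0.pkl","rb"))
print("rack near-corner px", unproj(d,[[475,219],[490,268],[484,247],[517,256]],.03)[:,:2].round(3))
for off in (.06,.066,.074):
    c=np.array([.532,-.0715])-off*np.array([.179,.984]);print(off,c, [ (c+R).round(3) for R in [(-.095*np.array([.179,.984])+s*.04*np.array([.984,-.179])) for s in(-1,1)]])
s,R,p,g=rep()
n=14;step=(np.array([.5205,-.136,.165])-g)*1e3/n
for i in range(n):
    print(np.round(step@R,0)); R=R@Ro.from_rotvec([-.009,0,0]).as_matrix()
E
```

```text
rack near-corner px [[ 0.53  -0.315]
 [ 0.397 -0.345]
 [ 0.454 -0.334]
 [ 0.429 -0.419]]
0.06 [ 0.52126 -0.13054] [array([ 0.465, -0.217]), array([ 0.544, -0.231])]
0.066 [ 0.520186 -0.136444] [array([ 0.464, -0.223]), array([ 0.543, -0.237])]
0.074 [ 0.518754 -0.144316] [array([ 0.462, -0.231]), array([ 0.541, -0.245])]
t 4.95 grasp [441.6 355.  135.8] tilt 0.24 yaw tool y 72.6 F [ 0.   0.  -3.9] T [ 0.08 -0.13  0.02] w 19.8 q [ 0.08  0.36 -0.96  1.77  0.32  1.17  0.3 ]
[ -2. -32.  16.]
[ -2. -32.  16.]
[ -2. -32.  15.]
[ -2. -32.  15.]
[ -2. -32.  15.]
[ -2. -32.  14.]
[ -2. -33.  14.]
[ -2. -33.  14.]
[ -2. -33.  14.]
[ -2. -33.  13.]
[ -2. -33.  13.]
[ -2. -33.  13.]
[ -2. -33.  12.]
[ -2. -33.  12.]
```

```bash

python3 -m creep '[[-10,-15,8,-0.009,0,0,10],[-5,-32,16,-0.009,0,0,10],[-5,-32,15,-0.009,0,0,10],[-5,-32,15,-0.009,0,0,10],[-2,-32,15,-0.009,0,0,10]]'
python3 -m creep '[[-2,-32,14,-0.009,0,0,10],[0,-33,14,-0.009,0,0,10],[0,-33,14,-0.009,0,0,10],[0,-33,14,-0.009,0,0,10],[0,-33,13,-0.009,0,0,10]]'
python3 -m creep '[[0,-33,13,-0.009,0,0,10],[0,-33,13,-0.009,0,0,10],[0,-33,12,-0.009,0,0,10],[0,-33,12,-0.007,0,0,10],[0,-17,6,0,0,0,10]]'
python3 -m creep '[[0,0,0,0,0,0,10],[0,0,0,0,0,0,10]]'
python3 -c "
from h import *;rep();delta([.5191,-.1423,.113])
e=cam('scene');crop(e,200,120,400,320,4,'pics/c8.png')
e=cam('top');crop(e,300,160,500,310,4,'pics/c9.png')"
```

```text
time: 5.45
position: [0.4665, 0.1955, 0.3238]
tool_rot: [0.202, 1.563, -0.203]
ft_force: [1.3, -1.0, -2.0]
grip_width: 0.229
time: 5.95
position: [0.4942, 0.0198, 0.3255]
tool_rot: [0.167, 1.566, -0.168]
ft_force: [0.5, 0.2, -3.1]
grip_width: 0.226
time: 6.45
position: [0.5198, -0.1394, 0.3252]
tool_rot: [0.144, 1.568, -0.145]
ft_force: [-0.2, -0.3, -3.1]
grip_width: 0.228
time: 6.65
position: [0.5202, -0.1345, 0.3259]
tool_rot: [0.142, 1.568, -0.139]
ft_force: [0.4, 0.2, -2.8]
grip_width: 0.232
t 6.65 grasp [ 519.9 -134.2  161.9] tilt 0.14 yaw tool y 79.73 F [ 0.4  0.2 -2.8] T [ 0.13 -0.16  0.  ] w 20.1 q [ 0.86  0.2  -0.73  1.81  0.14  1.18  1.48]
tool-axes shift mm to [0.5191, -0.1423, 0.113] [48.9 -8.2  0.7]
```

View pics/c8.png

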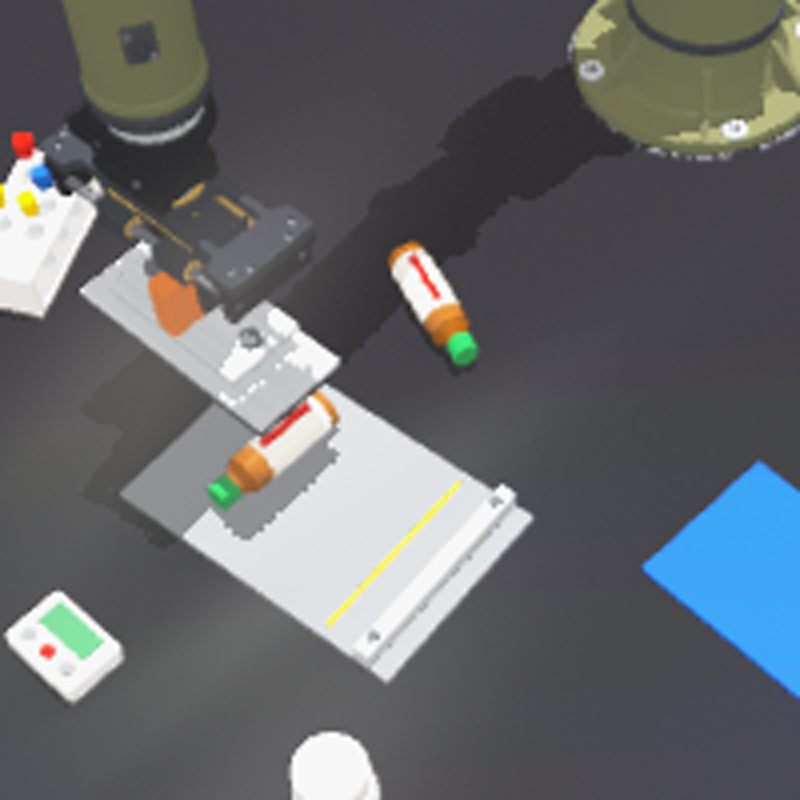

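View pics/c9.png

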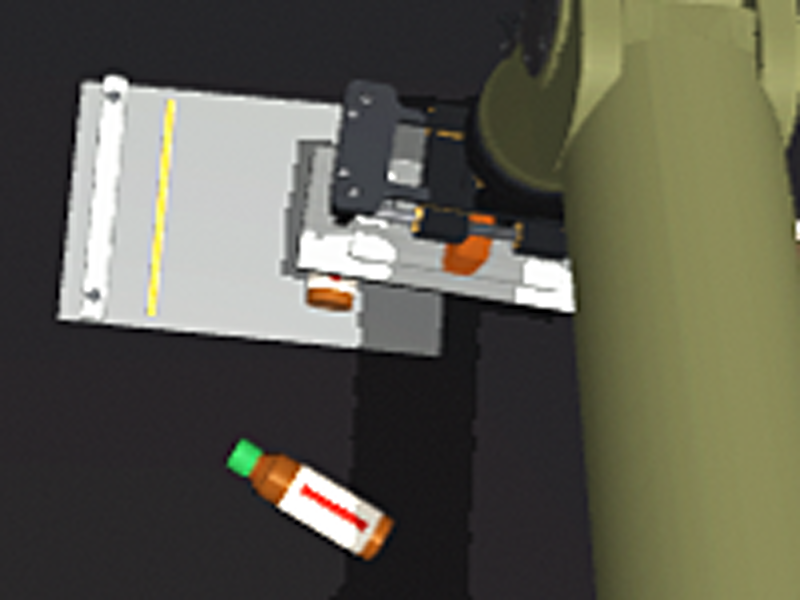

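```bash
python3 - <<'E'
from h import *
import pickle
d,e=pickle.load(open("d0.pkl","rb"))
# predicted body end / cap end px for centre x candidates
b=np.array([.984,-.179])
for c in [(.528,-.0710),(.535,-.0722)]:
    for l,z,nm in((-.0425,.02,'bot'),(.07,.02,'cap')):
        P=np.r_[np.array(c)+l*b,z];print(c,nm,proj(d,P).round(1),proj(e,P).round(1))
crop(d,365,185,405,245,10,"pics/b1.png");crop(e,245,205,295,255,10,"pics/b2.png")
E
```

```text
(0.528, -0.071) bot [[381.7 236.7]] [[281.7 219.9]]
(0.528, -0.071) cap [[387.6 197. ]] [[254.8 243.3]]
(0.535, -0.0722) bot [[382.  234.2]] [[280.1 221.3]]
(0.535, -0.0722) cap [[388.  194.5]] [[253.1 244.8]]
```

View pics/b1.png

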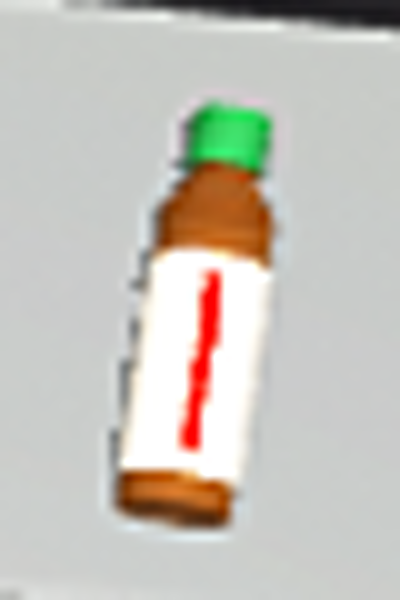

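View pics/b2.png

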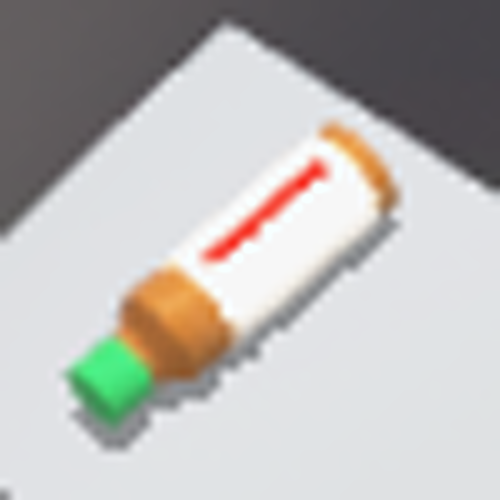

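```bash

python3 -m creep '[[15,-4,1,0,0,0,10],[15,-4,0,0,0,0,10],[13,0,0,0,0,0,10],[5,0,0,0,0,0,10],[0,0,0,0,0,0,10]]'
python3 -m creep '[[0,0,0,0,0,0,10]]'
python3 -c "
from h import *;rep();delta([.5191,-.1423,.095])
e=cam('scene');crop(e,200,140,320,260,5,'pics/c10.png')"
```

```text
time: 7.25
position: [0.5194, -0.1435, 0.2772]
tool_rot: [0.142, 1.569, -0.14]
ft_force: [-0.1, 0.2, -2.5]
grip_width: 0.227
time: 7.35
position: [0.5202, -0.1436, 0.2788]
tool_rot: [0.141, 1.566, -0.141]
ft_force: [0.6, -1.0, -3.3]
grip_width: 0.227
t 7.35 grasp [ 520.2 -143.5  114.8] tilt 0.02 yaw tool y 79.72 F [ 0.6 -1.  -3.3] T [ 0.07 -0.13 -0.  ] w 19.7 q [ 0.85  0.26 -0.71  1.86  0.19  1.1   1.46]
tool-axes shift mm to [0.5191, -0.1423, 0.095] [19.8  1.  -1.3]
```

View pics/c10.png

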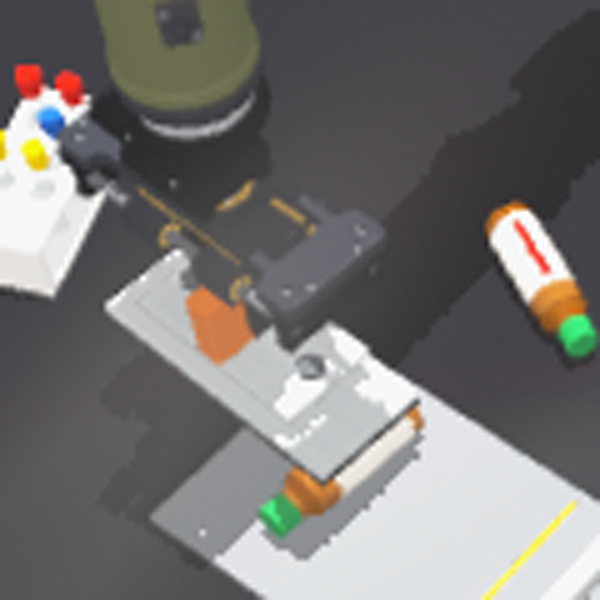

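```bash

python3 -m creep '[[8,0,0,0,0,0,10],[4,0,0,0,0,0,10],[0,0,0,0,0,0,10],[0,0,0,0,0,0,10]]'
python3 -c "
from h import *;rep()"
python3 -m creep '[[3,0,0,0,0,0,10],[0,0,0,0,0,0,10],[0,0,0,0,0,0,10]]'
python3 -c "
from h import *;rep()"
python3 -m creep '[[2,0,0,0,0,0,10],[0,0,0,0,0,0,10],[0,0,0,0,0,0,10]]'
python3 -c "
from h import *;rep()"
```

```text
time: 7.8
position: [0.5199, -0.1438, 0.2666]
tool_rot: [0.141, 1.566, -0.141]
ft_force: [-0.6, -0.1, -2.8]
grip_width: 0.23
t 7.8 grasp [ 519.9 -143.7  102.6] tilt 0.01 yaw tool y 79.7 F [-0.6 -0.1 -2.8] T [ 0.06 -0.09 -0.04] w 20.0 q [ 0.85  0.27 -0.7   1.87  0.2   1.07  1.45]
time: 8.1
position: [0.5204, -0.1438, 0.2644]
tool_rot: [0.141, 1.565, -0.141]
ft_force: [-0.7, 1.2, 0.4]
grip_width: 0.228
t 8.1 grasp [ 520.5 -143.8  100.4] tilt 0.07 yaw tool y 79.69 F [-0.7  1.2  0.4] T [ 0.34 -0.17  0.01] w 19.8 q [ 0.84  0.28 -0.7   1.87  0.2   1.07  1.45]
time: 8.4
position: [0.5203, -0.1438, 0.262]
tool_rot: [0.141, 1.565, -0.141]
ft_force: [1.4, 0.1, 1.6]
grip_width: 0.231
t 8.4 grasp [ 520.4 -143.8   98. ] tilt 0.06 yaw tool y 79.69 F [1.4 0.1 1.6] T [ 0.41 -0.32 -0.01] w 20.1 q [ 0.84  0.28 -0.7   1.87  0.2   1.06  1.45]
```

```bash

python3 -m creep '[[2.5,0,0,0,0,0,10],[0,0,0,0,0,0,10],[0,4,0,0,0,0,10],[0,8,0,0,0,0,10],[0,8,0,0,0,0,10]]'
python3 -c "
from h import *;rep()"
python3 -m creep '[[0,10,0,0,0,0,10],[0,10,0,0,0,0,10],[0,10,0,0,0,0,10],[0,10,0,0,0,0,10]]'
python3 -c "
from h import *;rep()
e=cam('scene');crop(e,200,140,320,260,5,'pics/c11.png')"
```

```text
time: 8.9
position: [0.5239, -0.1233, 0.2595]
tool_rot: [0.141, 1.565, -0.141]
ft_force: [2.2, -0.8, 1.7]
grip_width: 0.227
t 8.9 grasp [ 524.1 -123.3   95.5] tilt 0.06 yaw tool y 79.7 F [ 2.2 -0.8  1.7] T [ 0.3  -0.61 -0.11] w 19.7 q [ 0.81  0.28 -0.71  1.88  0.21  1.06  1.41]
time: 9.3
position: [0.5312, -0.0837, 0.2595]
tool_rot: [0.141, 1.565, -0.141]
ft_force: [3.1, -1.1, 2.0]
grip_width: 0.225
t 9.3 grasp [531.4 -83.8  95.5] tilt 0.07 yaw tool y 79.73 F [ 3.1 -1.1  2. ] T [ 0.12 -0.97 -0.15] w 19.6 q [ 0.76  0.28 -0.73  1.88  0.22  1.06  1.33]
```

View pics/c11.png

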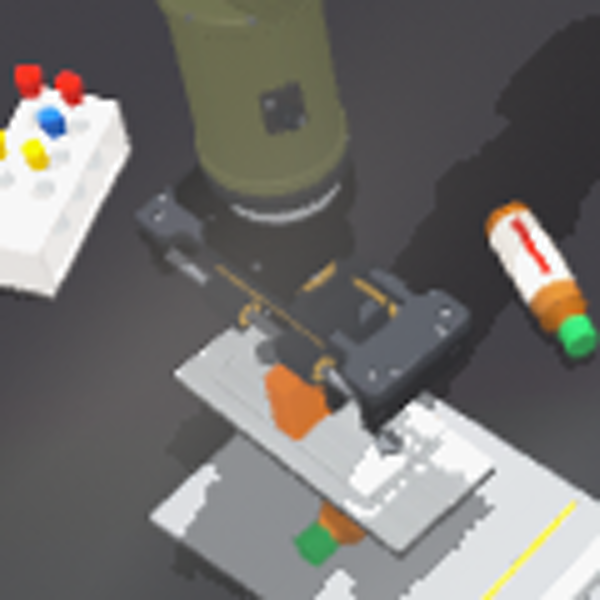

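```bash

python3 -m creep '[[0,10,0.5,0,0,0,10],[0,10,0.5,0,0,0,10],[0,10,0.5,0,0,0,10],[0,10,0.5,0,0,0,10]]'
python3 -c "
from h import *;rep()"
python3 -m creep '[[0,10,0.5,0,0,0,10],[0,10,0.5,0,0,0,10],[0,10,0.5,0,0,0,10],[0,0,0,0,0,0,10]]'
python3 -c "
from h import *;rep()
e=cam('scene');crop(e,210,150,330,270,6,'pics/c12.png')
d=cam('top');crop(d,310,160,430,260,6,'pics/c13.png')"
```

```text
time: 9.75
position: [0.5394, -0.0448, 0.2588]
tool_rot: [0.141, 1.568, -0.141]
ft_force: [0.6, -0.2, 1.7]
grip_width: 0.225
t 9.75 grasp [539.1 -44.8  94.8] tilt 0.12 yaw tool y 79.71 F [ 0.6 -0.2  1.7] T [ 0.17 -0.17 -0.05] w 19.5 q [ 0.69  0.3  -0.75  1.87  0.23  1.07  1.24]
time: 10.15
position: [0.5461, -0.0141, 0.2588]
tool_rot: [0.14, 1.569, -0.138]
ft_force: [-3.2, 0.6, 2.1]
grip_width: 0.224
t 10.15 grasp [545.7 -13.9  94.8] tilt 0.16 yaw tool y 79.87 F [-3.2  0.6  2.1] T [0.36 0.72 0.03] w 19.5 q [ 0.64  0.31 -0.76  1.86  0.24  1.07  1.18]
```

View pics/c12.png

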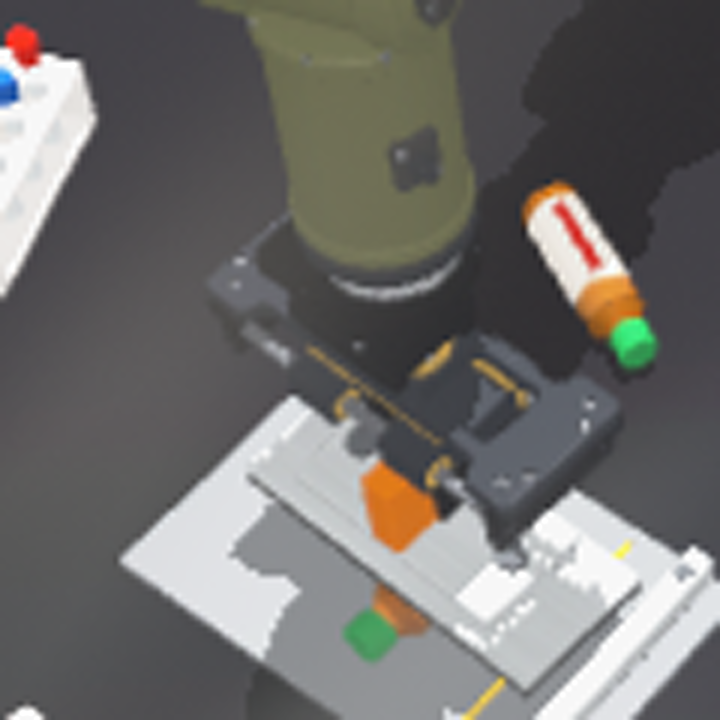

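View pics/c13.png

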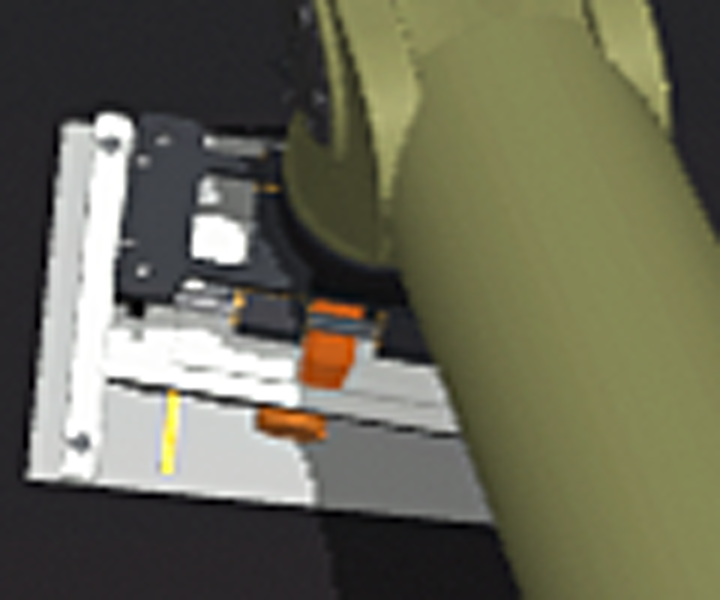

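```bash
python3 - <<'E'
from h import *
import pickle
d,e=pickle.load(open("d0.pkl","rb"))
a=unproj(d,[358.3,230.5],.018)[0];b=unproj(e,[271.7,255.3],.02)[0]
print(a,b,np.degrees(np.arctan2(b[1]-a[1],b[0]-a[0])),np.linalg.norm(b-a))
O=np.array([.557,-.0095]);th=np.radians(-6.2);L=np.array([[np.cos(th),-np.sin(th)],[np.sin(th),np.cos(th)]])
for q in(a,b):print((q[:2]-O)@L)
E
```

```text
[ 0.50436512 -0.00091949  0.018     ] [ 0.60526972 -0.01680339  0.02      ] -8.945805006769882 0.10216671041982378
[-0.05325371  0.00284578]
[ 0.04877615 -0.00204757]
```

```bash

python3 -m creep '[[0,10,0,0,0,0,10],[0,10,0,0,0,0,10],[0,10,0,0,0,0,10],[0,10,0.2,0,0,0,10]]'
python3 -c "
from h import *;rep()"
python3 -m creep '[[0,10,0.2,0,0,0,10],[0,10,0.2,0,0,0,10],[0,10,0.2,0,0,0,10],[0,0,0,0,0,0,10]]'
python3 -c "
from h import *;rep()
e=cam('scene');crop(e,220,160,340,280,6,'pics/c14.png')
d=cam('top');crop(d,310,160,430,260,6,'pics/c15.png')"
```

```text
time: 10.65
position: [0.5542, 0.024, 0.2593]
tool_rot: [0.141, 1.566, -0.141]
ft_force: [-3.0, 0.5, 2.1]
grip_width: 0.227
t 10.65 grasp [554.2  24.   95.3] tilt 0.02 yaw tool y 79.71 F [-3.   0.5  2.1] T [ 0.15  0.75 -0.09] w 19.8 q [ 0.58  0.33 -0.77  1.84  0.26  1.08  1.1 ]
time: 11.05
position: [0.5602, 0.0546, 0.2594]
tool_rot: [0.14, 1.566, -0.138]
ft_force: [-3.6, 1.0, 1.8]
grip_width: 0.229
t 11.05 grasp [560.3  54.8  95.4] tilt 0.1 yaw tool y 79.86 F [-3.6  1.   1.8] T [ 0.17  0.77 -0.15] w 19.9 q [ 0.52  0.35 -0.78  1.82  0.28  1.08  1.04]
```

View pics/c14.png

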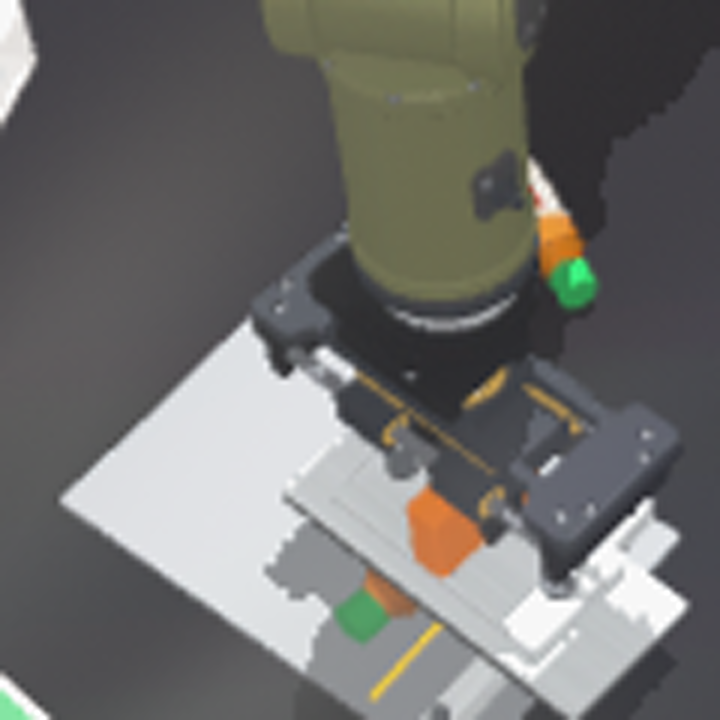

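View pics/c15.png

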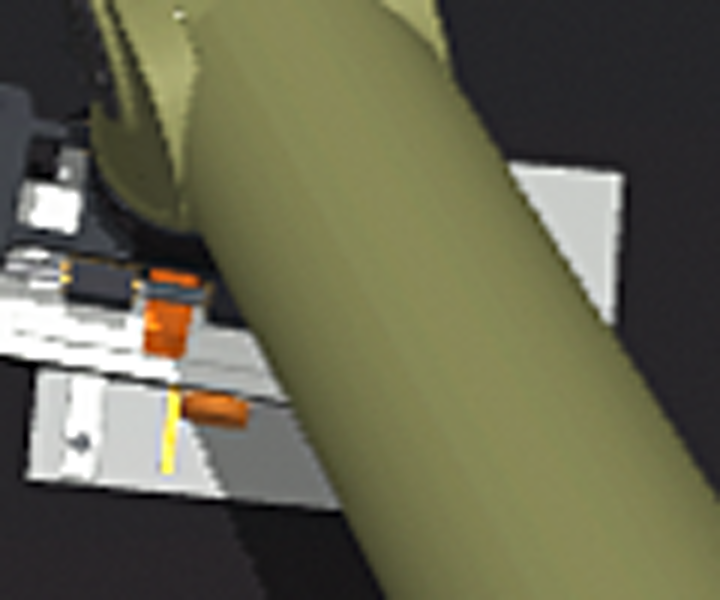

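```bash
cat > ax.py <<'E'
from h import *
import pickle,sys
d,e=pickle.load(open("d0.pkl","rb"))
v=list(map(float,sys.argv[1:]))
a=unproj(d,v[:2],.018)[0];b=unproj(e,v[2:],.02)[0]
print("yaw",np.degrees(np.arctan2(b[1]-a[1],b[0]-a[0])),np.linalg.norm(b-a))
O=np.array([.557,-.0095]);th=np.radians(-6.2);L=np.array([[np.cos(th),-np.sin(th)],[np.sin(th),np.cos(th)]])
for q in(a,b):print(((q[:2]-O)@L).round(4))
E
python3 ax.py 346 228.1 280.3 262.5
python3 -m creep '[[0,10,-0.5,0,0,0,10],[0,0,0,0,0,0,10]]'
python3 -c "
from h import *;rep()"
```

```text
yaw -7.871531947238507 0.1019792963209612
[-0.0499  0.0366]
[0.052  0.0336]
time: 11.35
position: [0.5617, 0.0633, 0.2596]
tool_rot: [0.142, 1.564, -0.14]
ft_force: [-2.4, 1.0, 2.5]
grip_width: 0.229
t 11.35 grasp [562.   63.5  95.6] tilt 0.13 yaw tool y 79.74 F [-2.4  1.   2.5] T [ 0.08  0.38 -0.05] w 19.9 q [ 0.51  0.36 -0.78  1.81  0.28  1.08  1.02]
```

```bash

python3 -m creep '[[0,8,-0.2,0,0,0,10],[0,8,-0.2,0,0,0,10],[0,8,0,0,0,0,10],[0,8,0,0,0,0,10]]'
python3 -c "
from h import *;rep()"
python3 -m creep '[[0,8,0,0,0,0,10],[0,8,0,0,0,0,10],[0,8,0,0,0,0,10],[0,0,0,0,0,0,10]]'
python3 -c "
from h import *;rep()
e=cam('scene');crop(e,240,180,360,300,6,'pics/c16.png')
d=cam('top');crop(d,310,160,430,260,6,'pics/c17.png')"
```

```text
time: 11.75
position: [0.5675, 0.0943, 0.2598]
tool_rot: [0.141, 1.563, -0.141]
ft_force: [1.6, 0.2, 2.2]
grip_width: 0.222
t 11.75 grasp [568.   94.3  95.8] tilt 0.16 yaw tool y 79.71 F [1.6 0.2 2.2] T [-0.29 -0.53  0.12] w 19.4 q [ 0.45  0.38 -0.78  1.79  0.3   1.09  0.95]
time: 12.15
position: [0.5712, 0.119, 0.2596]
tool_rot: [0.14, 1.565, -0.138]
ft_force: [2.7, -0.1, 2.3]
grip_width: 0.23
t 12.15 grasp [571.5 119.2  95.6] tilt 0.11 yaw tool y 79.83 F [ 2.7 -0.1  2.3] T [-0.2  -0.62  0.1 ] w 20.0 q [ 0.4   0.4  -0.79  1.77  0.32  1.1   0.91]
```

View pics/c16.png

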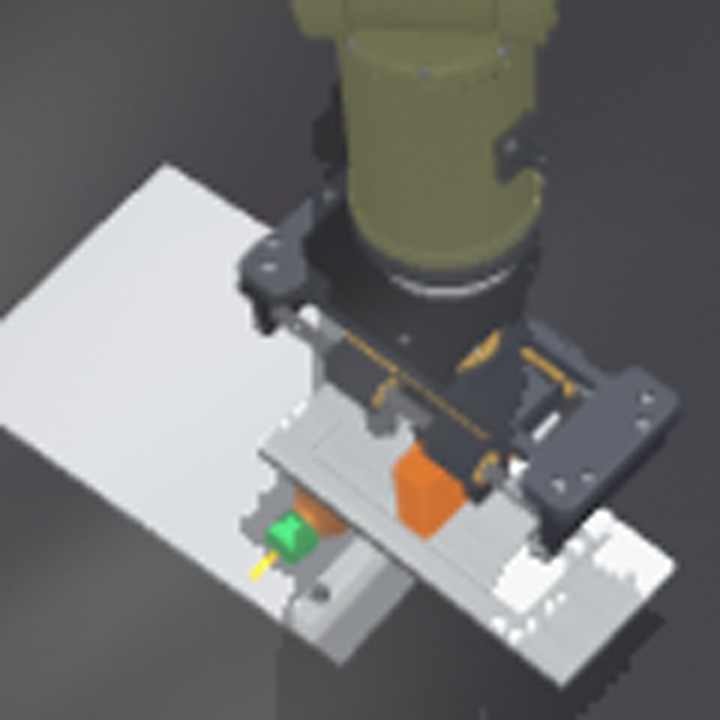

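View pics/c17.png

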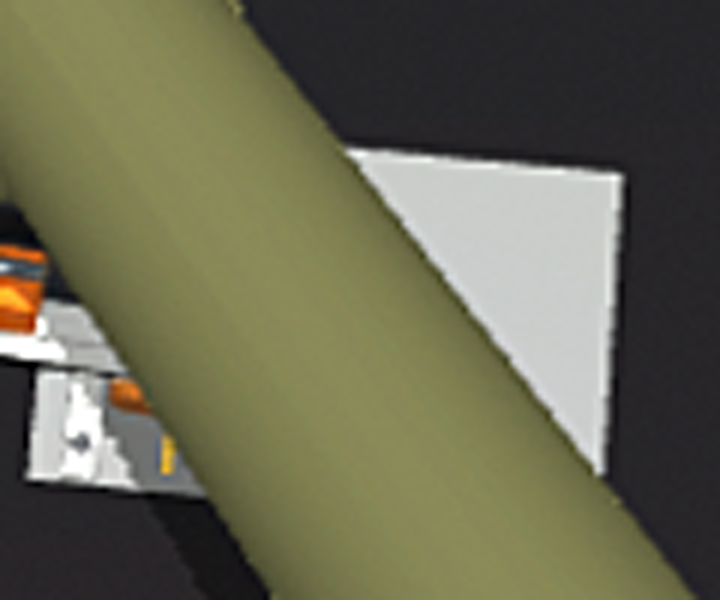

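```bash
python3 ax.py 333.5 225.5 288.7 269.5
python3 -m creep '[[0,6,0.3,0,0,0,10],[0,5,0.3,0,0,0,10],[0,4,0,0,0,0,10],[0,0,0,0,0,0,10]]'
python3 -c "
from h import *;rep()"
python3 -m creep '[[0,4,0,0,0,0,10],[0,0,0,0,0,0,10]]'
python3 -c "
from h import *;rep()
e=cam('scene');crop(e,240,180,360,300,6,'pics/c18.png')"
```

```text
yaw -8.088621270528858 0.10114913529526517
[-0.046  0.071]
[0.055  0.0677]
time: 12.65
position: [0.5737, 0.1325, 0.2589]
tool_rot: [0.14, 1.568, -0.141]
ft_force: [-0.4, 0.1, 2.4]
grip_width: 0.221
t 12.65 grasp [573.5 132.5  94.9] tilt 0.08 yaw tool y 79.74 F [-0.4  0.1  2.4] T [-0.35 -0.09  0.  ] w 19.2 q [ 0.37  0.42 -0.79  1.75  0.32  1.11  0.88]
time: 12.85
position: [0.5746, 0.1358, 0.2589]
tool_rot: [0.14, 1.567, -0.142]
ft_force: [-0.8, -2.2, 2.2]
grip_width: 0.225
t 12.85 grasp [574.4 135.6  94.9] tilt 0.09 yaw tool y 79.69 F [-0.8 -2.2  2.2] T [-0.85  0.16 -0.04] w 19.6 q [ 0.37  0.42 -0.78  1.75  0.33  1.11  0.87]
```

View pics/c18.png

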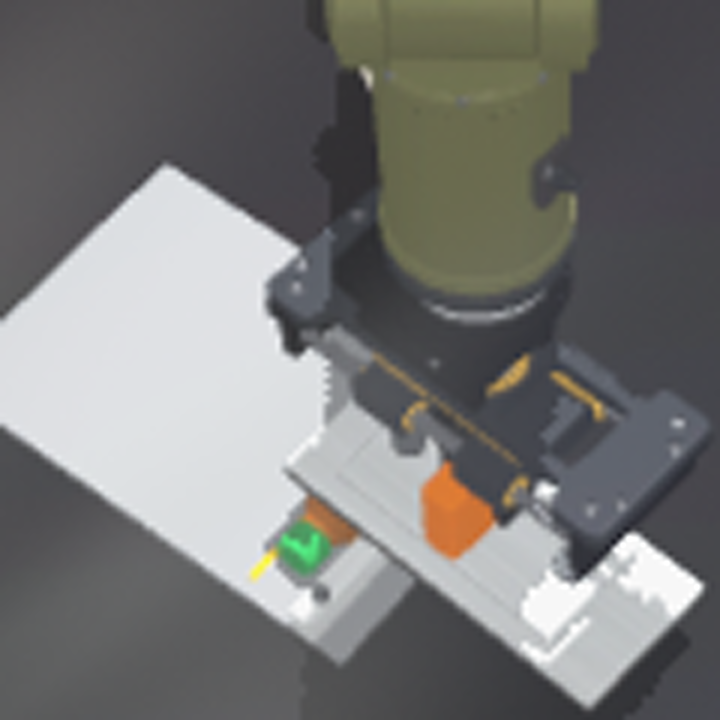

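```bash

python3 -m creep '[[0,4,0,0,0,0,10],[0,0,0,0,0,0,10]]'
python3 -c "
from h import *;rep()"
python3 -m creep '[[0,4,0,0,0,0,10],[0,2,0,0,0,0,10],[0,0,0,0,0,0,10]]'
python3 -c "
from h import *;rep()
e=cam('scene');crop(e,240,180,360,300,6,'pics/c19.png')
d=cam('top');crop(d,310,160,430,260,6,'pics/c20.png')"
```

```text
time: 13.1
position: [0.5755, 0.14, 0.2591]
tool_rot: [0.141, 1.567, -0.141]
ft_force: [0.3, -2.3, 1.4]
grip_width: 0.227
t 13.1 grasp [575.5 140.   95.1] tilt 0.03 yaw tool y 79.71 F [ 0.3 -2.3  1.4] T [-1.01  0.14  0.01] w 19.7 q [ 0.36  0.42 -0.78  1.74  0.33  1.11  0.86]
time: 13.4
position: [0.5767, 0.1463, 0.2593]
tool_rot: [0.141, 1.566, -0.14]
ft_force: [-0.7, -1.9, 1.6]
grip_width: 0.224
t 13.4 grasp [576.7 146.3  95.3] tilt 0.02 yaw tool y 79.74 F [-0.7 -1.9  1.6] T [-0.92  0.06 -0.01] w 19.5 q [ 0.35  0.43 -0.78  1.74  0.33  1.11  0.85]
```

View pics/c19.png

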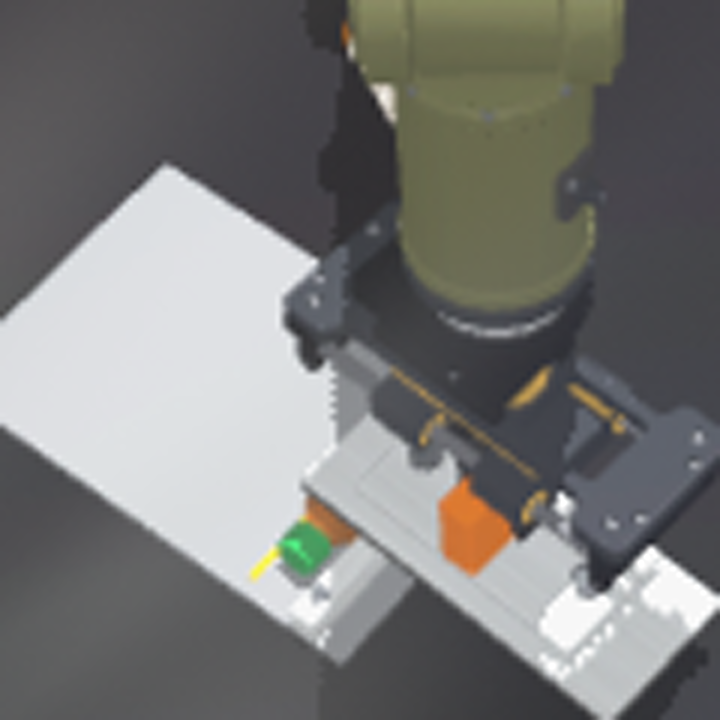

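View pics/c20.png

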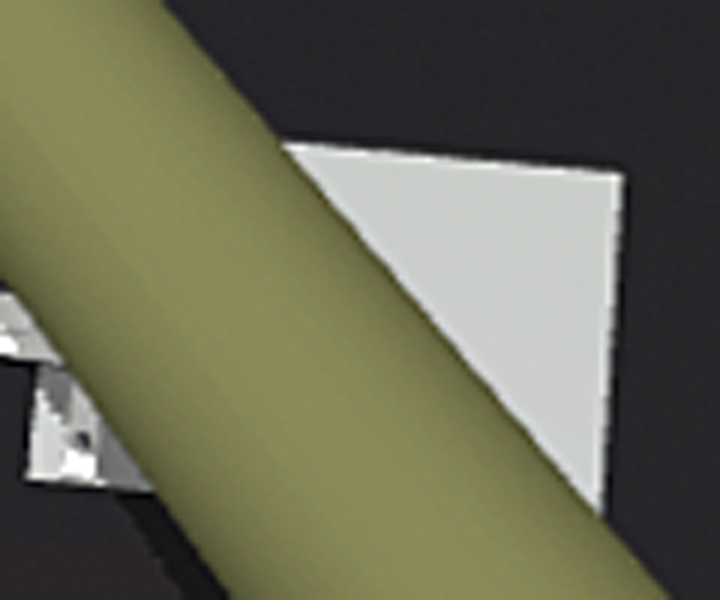

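```bash
python3 ax.py 333.5 225.5 290.8 271.3|tail -1
python3 -m creep '[[-8,0,0,0,0,0,10],[-25,0,0,0,0,0,10],[-30,0,0,0,0,0,10],[0,0,0,0,0,0,10]]'
python3 - <<'E'
from h import *
s,R,p,g=rep()
e=cam('scene');crop(e,240,180,360,300,6,'pics/c21.png')
# dock target, yaw 76.4 -> turn about tool x
print("turn", np.radians(79.7-76.4))
n=9;step=(np.array([.448,.340,.160])-g)*1e3/n
for i in range(n):
    print(np.round(step@R,0)); R=R@Ro.from_rotvec([.0065,0,0]).as_matrix()
E
```

```text
[0.0559 0.0762]
time: 13.9
position: [0.5777, 0.1478, 0.3263]
tool_rot: [0.144, 1.559, -0.137]
ft_force: [1.5, 0.5, -3.0]
grip_width: 0.225
t 13.9 grasp [578.8 148.5 162.3] tilt 0.46 yaw tool y 79.75 F [ 1.5  0.5 -3. ] T [ 0.15 -0.16  0.01] w 19.6 q [ 0.38  0.36 -0.82  1.67  0.28  1.22  0.89]
turn 0.05759586531581282
[  0.  18. -18.]
[  0.  18. -18.]
[  0.  18. -18.]
[  0.  18. -18.]
[  0.  18. -19.]
[  0.  18. -19.]
[  0.  18. -19.]
[  0.  18. -19.]
[  0.  17. -19.]
```

View pics/c21.png

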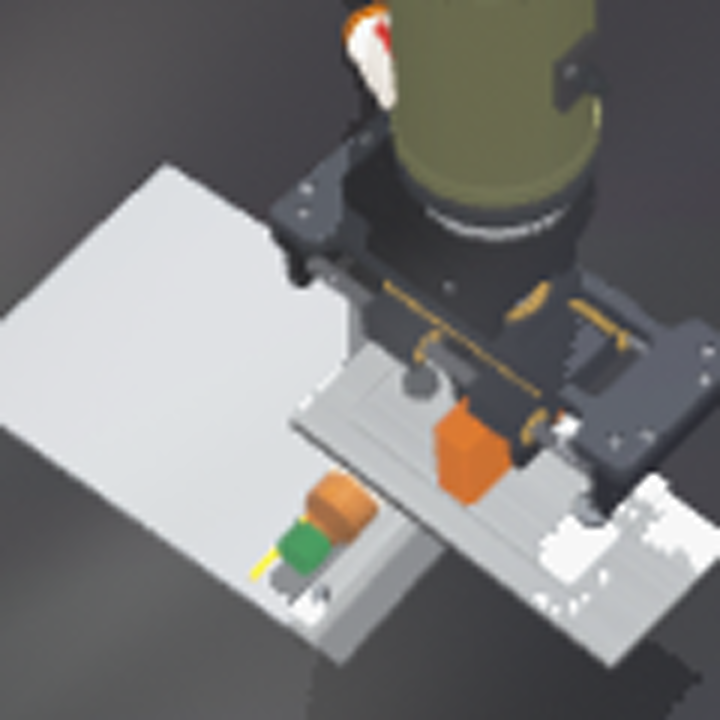

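```bash

python3 -m creep '[[0,18,-18,0.0065,0,0,10],[0,18,-18,0.0065,0,0,10],[0,18,-18,0.0065,0,0,10],[0,18,-18,0.0065,0,0,10],[0,18,-19,0.0065,0,0,10]]'
python3 -m creep '[[0,18,-19,0.0065,0,0,10],[0,18,-19,0.0065,0,0,10],[0,18,-19,0.0065,0,0,10],[0,17,-19,0.0065,0,0,10],[0,0,0,0,0,0,10]]'
python3 -m creep '[[0,0,0,0,0,0,10],[0,0,0,0,0,0,10]]'
python3 - <<'E'
from h import *
s,R,p,g=rep();delta([.448,.340,.069])
e=cam('scene');crop(e,260,190,380,310,6,'pics/c22.png');crop(e,320,160,480,310,5,'pics/c24.png')
d=cam('top');crop(d,300,160,420,260,6,'pics/c23.png')
E
```

```text
time: 14.45
position: [0.5033, 0.2523, 0.3204]
tool_rot: [0.167, 1.567, -0.167]
ft_force: [0.1, -0.3, -3.3]
grip_width: 0.229
time: 14.95
position: [0.442, 0.3413, 0.3209]
tool_rot: [0.183, 1.567, -0.18]
ft_force: [-0.9, 0.2, -2.5]
grip_width: 0.232
time: 15.15
position: [0.4465, 0.3365, 0.3211]
tool_rot: [0.187, 1.564, -0.189]
ft_force: [0.9, -0.8, -3.7]
grip_width: 0.227
t 15.15 grasp [446.3 336.3 157.1] tilt 0.1 yaw tool y 76.28 F [ 0.9 -0.8 -3.7] T [ 0.1  -0.12  0.01] w 19.8 q [ 0.09  0.31 -0.91  1.76  0.26  1.2   0.44]
tool-axes shift mm to [0.448, 0.34, 0.069] [88.1  4.1  0.9]
```

View pics/c22.png

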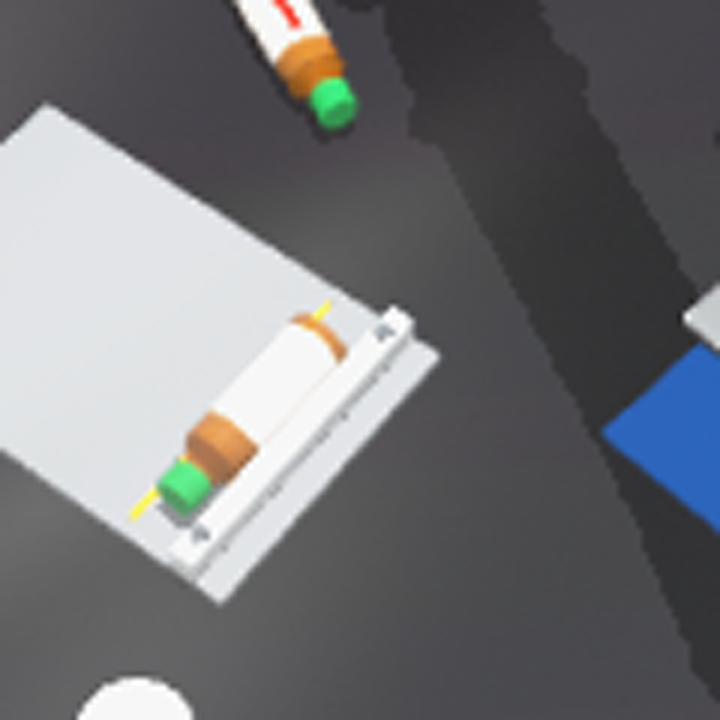

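View pics/c23.png

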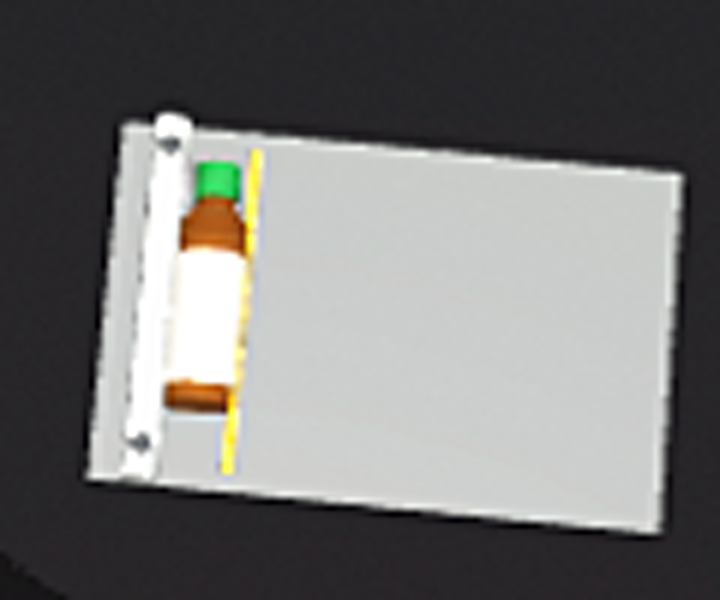

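View pics/c24.png

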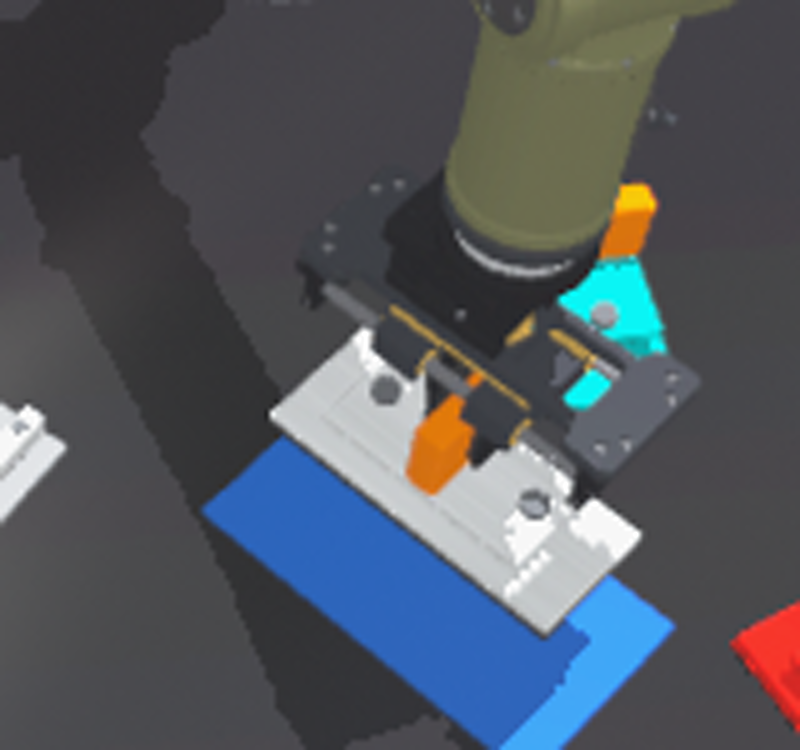

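The bottle lies between bead and rail and parallel to the rail: top crop body bottom (198,398), cap (217,180), rail screws (140,440) and (170,140). The red stripe is now out of sight, which fits about 1.4 turns. Next I'll set the pad down.

```bash

python3 -m creep '[[15,2,1,0,0,0,10],[25,2,0,0,0,0,10],[25,0,0,0,0,0,10],[12,0,0,0,0,0,10],[0,0,0,0,0,0,10]]'
python3 -m creep '[[0,0,0,0,0,0,10]]'
python3 - <<'E'
from h import *
s,R,p,g=rep();delta([.448,.340,.0686])
E
```

```text
time: 15.75
position: [0.4475, 0.3401, 0.2427]
tool_rot: [0.185, 1.566, -0.19]
ft_force: [-0.0, 0.4, -2.6]
grip_width: 0.226
time: 15.85
position: [0.4483, 0.3413, 0.2455]
tool_rot: [0.188, 1.563, -0.187]
ft_force: [0.8, -0.3, -2.3]
grip_width: 0.228
t 15.85 grasp [448.3 341.4  81.5] tilt 0.03 yaw tool y 76.34 F [ 0.8 -0.3 -2.3] T [ 0.09 -0.17  0.02] w 19.8 q [ 0.03  0.4  -0.87  1.82  0.35  1.07  0.37]
tool-axes shift mm to [0.448, 0.34, 0.0686] [12.9 -1.4  0. ]
```

```bash

python3 -m creep '[[7,0,0,0,0,0,10],[5,0,0,0,0,0,10],[0,0,0,0,0,0,10],[0,0,0,0,0,0,10]]'
python3 -c "
from h import *;rep()"
python3 -m creep '[[1,0,0,0,0,0,10],[0,0,0,0,0,0,10],[0,0,0,0,0,0,10]]'
python3 - <<'E'
from h import *
rep()
e=cam('scene');crop(e,320,160,480,310,5,'pics/c25.png')
E
```

```text
time: 16.25
position: [0.448, 0.3412, 0.2334]
tool_rot: [0.187, 1.563, -0.187]
ft_force: [0.6, 0.7, -3.3]
grip_width: 0.228
t 16.25 grasp [448.1 341.2  69.4] tilt 0.01 yaw tool y 76.34 F [ 0.6  0.7 -3.3] T [ 0.11 -0.15  0.01] w 19.8 q [ 0.03  0.42 -0.86  1.83  0.36  1.05  0.36]
time: 16.55
position: [0.4481, 0.3413, 0.2326]
tool_rot: [0.187, 1.562, -0.187]
ft_force: [-0.6, -0.9, 0.5]
grip_width: 0.224
t 16.55 grasp [448.1 341.3  68.6] tilt 0.02 yaw tool y 76.35 F [-0.6 -0.9  0.5] T [-0.13  0.03 -0.05] w 19.5 q [ 0.03  0.42 -0.86  1.83  0.36  1.05  0.36]
```

View pics/c25.png

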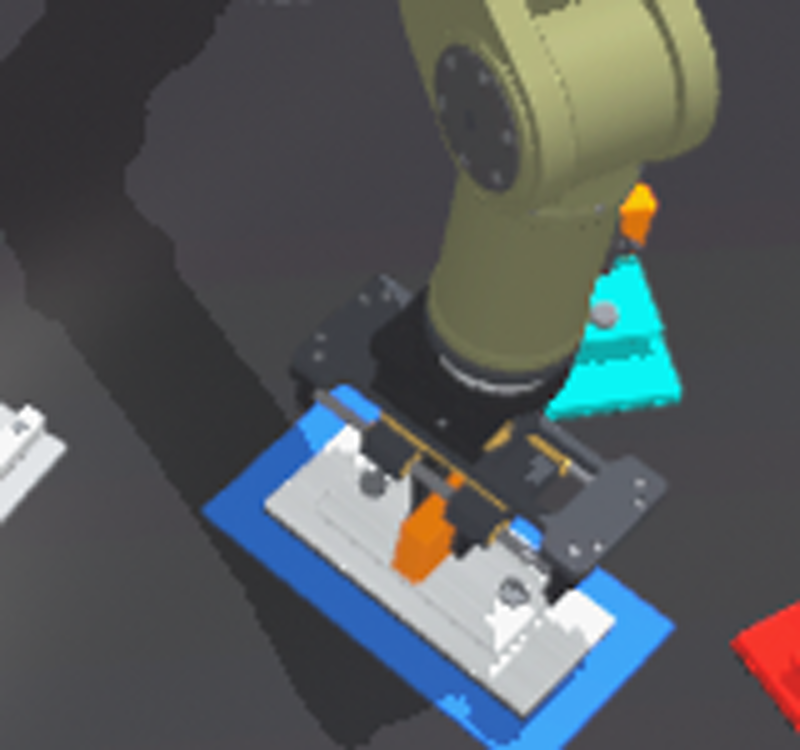

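The pad is down on the dock; the vertical force rose from -3.3 to +0.5 N. I'll release it and retreat.

```bash

python3 -m creep '[[0,0,0,0,0,0,48],[0,0,0,0,0,0,48],[0,0,0,0,0,0,48],[0,0,0,0,0,0,48]]'
python3 -m creep '[[-10,0,0,0,0,0,48],[-25,0,0,0,0,0,48],[-40,0,0,0,0,0,48],[-40,0,0,0,0,0,48],[0,0,0,0,0,0,48]]'
python3 -m creep '[[-10,-40,0,0,0,0,48],[0,-45,0,0,0,0,48],[0,-45,0,0,0,0,48],[0,-45,0,0,0,0,48],[0,-45,0,0,0,0,48]]'
python3 -m creep '[[0,-45,0,0,0,0,48],[0,-45,0,0,0,0,48],[0,-45,0,0,0,0,48],[0,-45,0,0,0,0,48],[0,0,0,0,0,0,48]]'
python3 - <<'E'
from h import *
import pickle
rep()
e=cam('scene');cv2.imwrite('pics/s1.png',e['img'][:,:,::-1])
d=cam('top');cv2.imwrite('pics/t1.png',d['img'][:,:,::-1]);pickle.dump((d,e),open("d1.pkl","wb"))
E
```

```text
time: 17.0
position: [0.448, 0.3413, 0.2323]
tool_rot: [0.187, 1.563, -0.187]
ft_force: [0.0, -0.7, -0.2]
grip_width: 0.494
time: 17.5
position: [0.4489, 0.3432, 0.3536]
tool_rot: [0.192, 1.554, -0.182]
ft_force: [-0.0, 0.5, -0.4]
grip_width: 0.557
time: 18.0
position: [0.3952, 0.1259, 0.3574]
tool_rot: [0.187, 1.561, -0.187]
ft_force: [0.8, -0.5, -0.9]
grip_width: 0.554
time: 18.5
position: [0.3519, -0.0525, 0.3571]
tool_rot: [0.194, 1.562, -0.195]
ft_force: [-0.1, 1.3, -0.8]
grip_width: 0.551
t 18.5 grasp [351.8 -52.7 193.1] tilt 0.05 yaw tool y 75.81 F [-0.1  1.3 -0.8] T [ 0.19 -0.14 -0.03] w 48.0 q [ 0.51 -0.3  -0.36  2.16 -0.11  1.26  1.52]
```

View pics/s1.png

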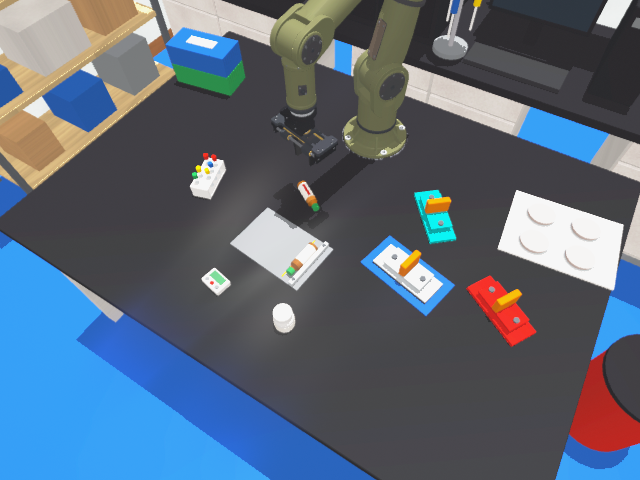

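View pics/t1.png

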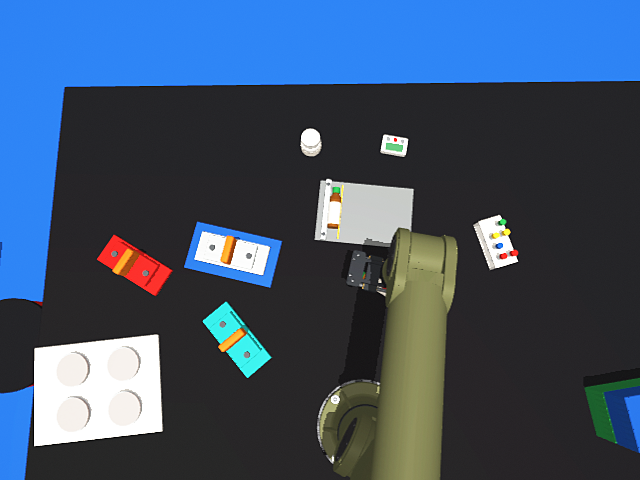

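Joint 2 is right at its range limit of -0.3, so I'll move the arm outward first and then take the final measurements.

```bash

python3 -m creep '[[0,10,20,0,0,0,48],[0,10,30,0,0,0,48],[0,0,30,0,0,0,48],[0,0,0,0,0,0,48],[0,0,0,0,0,0,48]]'
python3 - <<'E'
from meas import *
import pickle
rep()
print("j2 min margin ok?")
d,e=pickle.load(open("d1.pkl","rb"))
W={"top":dict(dock=(180,215,290,295),lane=(310,172,420,255),bot=(322,182,350,235)),"scene":dict(dock=(355,230,460,320),lane=(225,200,340,295),bot=(280,235,330,285))}
for n,x in(("top",d),("scene",e)):
    hsv=cv2.cvtColor(x["img"],cv2.COLOR_RGB2HSV);H,S,V=[hsv[...,i].astype(int) for i in range(3)]
    w=W[n];print(n)
    print(" dock",rect(x,win((H>95)&(H<125)&(S>120)&(V>120),*w["dock"]),.004))
    print(" padwhite",rect(x,win((V>190)&(S<50),*w["dock"]),.016))
    print(" orange",rect(x,win((H>5)&(H<25)&(S>150)&(V>150),*w["dock"]),.064))
    print(" cap",rect(x,win((H>50)&(H<75)&(S>100),*w["bot"]),.02))
    print(" brown+",rect(x,win((H>3)&(H<20)&(S>120)&(V<225),*w["bot"]),.02))
crop(d,315,172,365,247,8,"pics/f1.png")
E
```

```text
time: 19.1
position: [0.4364, -0.0454, 0.3569]
tool_rot: [0.186, 1.564, -0.184]
ft_force: [-1.1, -0.5, 0.0]
grip_width: 0.55
t 19.1 grasp [436.2 -45.2 192.9] tilt 0.11 yaw tool y 76.51 F [-1.1 -0.5  0. ] T [ 0.08 -0.15  0.02] w 47.8 q [ 0.5  -0.09 -0.43  1.99 -0.04  1.23  1.42]
j2 min margin ok?
top
 dock (array([446.4, 340.4]), array([242.4, 131.2]), 76.34, np.int32(2124), array([0.456, 0.335]))
 padwhite (array([447.4, 340.9]), array([190.7,  79.3]), 76.43, np.int32(1690), array([0.448, 0.338]))
 orange (array([448.5, 340.6]), array([27.4, 71.9]), 76.79, np.int32(227), array([0.453, 0.342]))
 cap (array([619.7,  57.7]), array([16.6, 14.3]), 89.4, np.int32(39), array([0.621, 0.057]))
 brown+ (array([597.1,  60.9]), array([27.4, 25.5]), 88.98, np.int32(78), array([0.598, 0.06 ]))
scene
 dock (array([449.3, 340. ]), array([242.2, 134.1]), 76.41, np.int32(1592), array([0.45, 0.33]))
 padwhite (array([449. , 341.8]), array([190.1,  86.4]), 76.5, np.int32(1466), array([0.448, 0.345]))
 orange (array([448.6, 341. ]), array([27.8, 93.2]), 77.47, np.int32(275), array([0.448, 0.342]))
 cap (array([620. ,  57.5]), array([22.7, 18.7]), 73.6, np.int32(47), array([0.62 , 0.059]))
 brown+ (array([594.4,  60.6]), array([28.8, 26.2]), 81.71, np.int32(68), array([0.595, 0.061]))
```

View pics/f1.png

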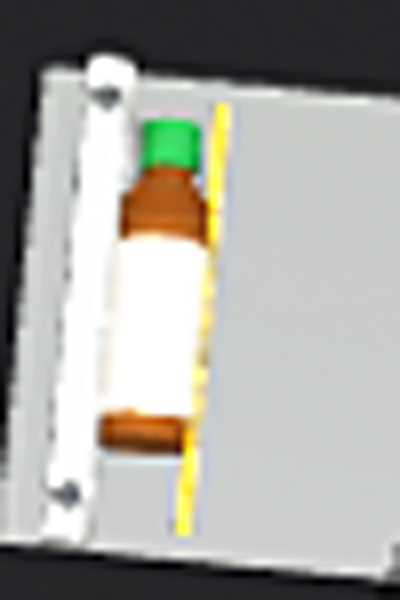

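```bash
python3 -c "
from bench import ctrl;print(ctrl.close_job())"
```

```text
the job is handed in; nothing more can be done
None
```

I finished the job and handed it in at about 19 s. The bottle was rolled about 1.4 turns under the white pad, over the bead and up against the rail. The pad was then set back on its blue mat and released.

**Last checks, from both cameras:**
- **Bottle:** it lies between bead and rail. Its cap is at lane y ≈ 0.0735 m (0.074 is touching), and the body centre is about 6 mm from the rail's middle. The axis looks parallel to the rail within about 0.02 rad.
- **Pad:** it is within about 2 mm of the dock centre and within about 0.01 rad of square, face down.
- **Bystanders:** the rack, jar and timer look unmoved by eye in the final pictures, as do the red and turquoise pads and the second bottle.

**What I could not confirm, or what went less smoothly:**
- **Stripe angles:** the pad hid the stripe during the roll, so I inferred the half and full turn from distance travelled. At the end the stripe is out of sight, which fits 1.4 turns.
- **Sideways force:** about 3 N built up along the bottle's axis while rolling, so I steered slightly sideways to ease it. The added vertical load stayed near 5 N.
- **Joint 2:** during the retreat it read -0.30, right at its range limit. I moved the arm back straight away, but cannot tell whether the limit was passed.

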